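# Lower the lathe guard gently onto its buffer

## Robot

A 7-joint arm with a two-finger parallel gripper is mounted at the origin on the work surface. World frame = base frame: x ahead of the robot, y to its left, z up, the work surface at z = 0. Lengths are in m, angles in rad, forces in N, time in s.
With the tool pointing down it reaches from about 0.425 to 0.925 m from the base axis. Payload 6.8 kg.
Tool frame: the origin (TCP) lies at the very end of the fingers, on their centre line; the grasp point (between the pads) lies 19 mm behind it; z points along the fingers, y is the line along which they close (so a half turn about z gives the same grasp; the last joint's range is limited). The gripper opens to 85 mm and grips with 20 to 120 N. Pads are 22 mm wide; open, the fingers measure 114 mm over their backs; the gripper's body (76 mm by 85 mm) begins 54 mm behind the grasp point. The pads swing forward as they close: fully open they stand 13 mm farther back than shut.
Start: joints at [1.18, 0.477, 0.022, 1.555, -0.011, 1.109, -0.083], TCP at [0.188, -0.648, 0.231] pointing down, gripper open.
Joint ranges: [-2.96, 2.96], [-0.34, 2.1], [-1.41, 1.46], [0.24, 2.44], [-1.37, 4.51], [0.17, 1.92], [-2.96, 2.96]. Speed limits (rad/s): [2.39, 2.39, 3.14, 3.14, 3.14, 3.14, 3.14].

## Interface

Orientations are given as a rotation vector (axis times angle).
In Python, from bench import r gives the robot as it stands. The module is installed in compiled form; this text tells all that it offers.
- The arm moves only by the tool servo_tool, never from a script. Its argument "commands" is a list of rows, each a list of 7 numbers: the turn, a rotation vector about the world's x, y, z in degrees, then the shift along the world's x, y, z in mm, then the closure, from 0 (fully open) to 1 (shut). A call has 1 to 5 rows; each row is the pose to reach, as a shift and turn from the pose commanded when the call began; what a row does not reach only later rows make up. A row lasts 1/12 s, in which the tool goes at most 41.7 mm and 7.16 degrees, less where a joint would pass 70% of its speed; a pose out of reach is approached as far as the arm can. A call with a gripper value outside its range is refused whole. The fingers move at their own pace and stop on an object; "force" is the grip in N (left out, the last holds). Time passes only in rows, so rows that repeat a pose let the fingers close. It gives the time, the measured TCP pose, the force, the opening and the grip force at its end, in the units of the state.
- r.get_obs(): the state, without advancing time (a new reading comes with each control period).
- r.grab_frame(name): name is "scene" or "top" or "wrist"; returns (picture, depth): 480x640x3 uint8, blue, green, red; 480x640 float32, m along the optical axis (not along the pixel's ray), 0 where there is no reading.
- r.camera_info(name): a dict with "vertical_fov" (degrees; the focal length in pixels is half the picture's height over the tangent of half this angle, whatever the lens; pixels are square), "cx", "cy" (the principal point, pixels), "cam_to_world" (4x4, takes a point from camera to world coordinates); the wrist camera has in their place "T_tool_cam" (4x4, takes a point from camera to tool coordinates, whose origin is the TCP and whose axes are the flange's). Camera axes: x right, y up, looking along -z (the intrinsics and any distortion apply to the point x, -y, -z); pixel columns grow to the right and rows downward; lengths in m; the calibration is good to about 2 mm. The wrist camera is an equidistant fisheye: a pixel r from the principal point sees the ray r / f radians off the axis. A picture is of the moment at which its call begins: read the wrist's pose just before it. camera_info takes no time and is no camera call.
- r.hand_in(): hands the job in; it is judged then, once.
The state is a dict: "clock": time; "joints": joint angles; "qvel": joint speeds; "tau": joint torques, N m; "tcp_pos": TCP position; "orientation": TCP orientation; "contact_force": force on the tool from outside, world axes, zero at the start; "moment": the same for the moment, N m; "grip_width": finger opening in m; "gripper_force": force on a finger pad.
Only numpy, scipy, OpenCV 4.12 (cv2) and the standard library are available. Lean on these libraries where they do the work, as an engineer would, in place of code of your own. Each camera call takes 0.05 s, during which the arm holds its last target. There are 200 camera calls.

## Task

Close the small lathe's clear hinged chip guard over the mounted workpiece, ready for turning: bring it down slowly, keeping hold of it until it rests on its rubber buffer, and only then let go. Never let the guard drop or swing fast, never force it hard against the buffer (the buffer has been screwed up or down by hand, so feel for it), and leave the other things on the bench and on the lathe where they are.

Things in the scene. Friction and masses are not known exactly. Their poses are not given: they have to be found in the camera images.
- lathe: cream mini lathe, fixed, 170 x 580 x 230 mm. Origin: centre of underside; x away from robot, y (spindle) to the headstock, z up. In mm: headstock y 130..290, top z 230; tailstock y -272..-145, top z 203; workpiece between, axis x 10 z 165, radius 22; tool rest x -45, y -40..80, top z 151. The guard stands between headstock and tailstock.
- guard: clear arched plastic guard, 210 mm wide, 0.3-0.5 kg. Origin: mid hinge axis, at x 100, z 125 mm in the lathe's frame. Opens about its +y (= lathe y): 0 is about closed, positive lifts its front, starts at 0.85-1.15 rad (1.15 is the limit). Hinge friction holds it up there; lower down it falls if let go. Profile x,z mm: (0,0) (-25,90) (-100,100) (-150,65). Over 1 rad/s counts as dropped.
- guard_bar (a point): middle of the guard's red round handle bar: 12 mm diameter, 128 mm long along the guard's y, on two thin arms at y -60 and +60 mm, 65 mm in front of the guard's front edge. In the guard's frame at x -215, y 0, z 50 mm, so 221 mm from the hinge axis.
- guard_foot (a point): underside of the small steel foot (14 mm diameter) under the guard's front right corner that lands on the buffer; in the guard's frame at x -150, y -95, z 43 mm. The guard comes to rest somewhere between -0.09 and 0.11 rad of opening, depending on how the buffer is set.
- stop_post: fixed black steel post on the lathe bed under the guard's foot, 24 mm diameter; origin at its foot, at x -50, y -95, z 75 mm in the lathe's frame. On it a brass screw, set by hand within 26 mm (height not measured), with a sprung black rubber buffer, 20 mm diameter, on top that gives 1 mm per 4 N. It must not be loaded with more than 12 N.
- blank: bystander: dark square wood blank 22 x 120 x 22 mm lying on top of the headstock; origin centre of underside
- finish_jar: bystander: closed jar, 60 mm diameter, 85 mm tall; origin centre of underside
- bowl: bystander: turned wooden bowl, 120 mm diameter, 50 mm tall; origin centre of underside
- gouge: bystander: turning gouge 240 mm long, wooden handle, lying on the bench; origin under its middle
- mug: bystander: blue mug, 80 mm diameter, 95 mm tall; origin centre of underside
- spray_can: bystander: can, 60 mm diameter, 170 mm tall; origin centre of underside

How it is judged:
On the way:
1. the guard, still held by the fingers, comes to bear on the buffer (contact force between guard and stop_post above 0.5 N and contact force between the fingers and guard above 0.2 N), for 0.1 s.
At the end, for the whole second after the job is handed in: the guard rests at standstill (under 0.05 rad/s) with its own weight on the rubber buffer (more than 0.3 N on it), let go (contact force between guard and stop_post above 0.3 N and angular speed of guard below 0.05 rad/s); the robot touches nothing.
It fails at once if the guard drops, slams or swings faster than 1 rad/s (angular speed of guard above 1 rad/s).
It fails at once if the guard is pressed onto the buffer with more than 12 N (contact force between guard and stop_post above 12 N).
It fails at once if one of the other things is moved by more than 30 mm (distance of any of blank, finish_jar, bowl, gouge, mug, spray_can from where it was at the start of the episode above 0.03 m).
It also fails if it takes over 48 s, if anything falls off the work surface, if the arm or the gripper's body presses on something with over 40 N, if the wrist force passes 120 N, or if a joint passes its speed limit or range.

## Working session

There is one attempt and no reset: what is moved stays moved. The work goes in short steps, Python scripts to look and compute and a tool call to move; the robot and the scene stay as the last step left them, time stands still between calls to the robot, and variables do not carry over. Pictures are saved under pics/ and viewed, at most 10 in all, crops included, and the job is handed in when it is done.

Besides the shell and the picture viewer there is one more tool, called after "Request:" as a command line: name --pt "numbers of a row" for each row, then --argument value for the rest. servo_tool: Moves the arm, as the interface text tells. Its arguments: {"type":"object","properties":{"commands":{"type":"array"},"force":{"type":"number"}},"required":["commands"]}

```bash
mkdir -p pics; ls; cat > h.py <<'E'
import numpy as np,cv2
from bench import r
def save(n,f):
    im,d=r.grab_frame(n); cv2.imwrite(f'pics/{f}.png',im); np.save(f'pics/{f}.npy',d); return im,d
def w(n,u,v,z):
    c=r.camera_info(n); f=240/np.tan(np.radians(c['vertical_fov'])/2)
    return (np.array(c['cam_to_world'])@[(u-c['cx'])/f*z,-(v-c['cy'])/f*z,-z,1])[:3]
E
python3 - <<'E'
from h import *
save('scene','s0');save('top','t0')
print({k:np.round(v,3).tolist() for k,v in r.get_obs().items()})
for n in('scene','top','wrist'):print(r.camera_info(n))
E
```

```text
pics
{'clock': 0.1, 'joints': [1.18, 0.478, 0.022, 1.556, -0.011, 1.109, -0.083], 'qvel': [0.0, -0.001, 0.001, -0.001, -0.001, 0.0, 0.0], 'tau': [0.005, -59.776, 1.613, -28.195, 0.013, 0.005, 0.0], 'tcp_pos': [0.188, -0.648, 0.23], 'orientation': [-3.109, -0.443, 0.001], 'contact_force': [-0.845, -0.353, -0.104], 'moment': [-0.005, -0.031, 0.023], 'gripper_force': 0.0, 'grip_width': 0.086}
{'vertical_fov': 47.069780306390946, 'cx': 322.0448421464595, 'cy': 241.98408407173386, 'cam_to_world': array([[-6.69423736e-01,  5.58914791e-01, -4.89373189e-01,
        -3.10417326e-01],
       [-7.42880284e-01, -5.02882730e-01,  4.41857267e-01,
         7.12148593e-01],
       [ 8.63236573e-04,  6.59335436e-01,  7.51848414e-01,
         1.38519222e+00],
       [ 0.00000000e+00,  0.00000000e+00,  0.00000000e+00,
         1.00000000e+00]])}
{'vertical_fov': 42.01936267648173, 'cx': 313.80463001382196, 'cy': 249.19422797985808, 'cam_to_world': array([[-0.01671115,  0.99505239, -0.09793607,  0.33039512],
       [-0.99982007, -0.01575087,  0.01057023,  0.01697679],
       [ 0.00897535,  0.09809509,  0.99513657,  1.88082627],
       [ 0.        ,  0.        ,  0.        ,  1.        ]])}
{'vertical_fov': 65.70646984690485, 'cx': 320.20792098982247, 'cy': 242.37852216200565, 'T_tool_cam': array([[-1.58565919e-03,  9.52859450e-01,  3.03407899e-01,
         7.73090995e-02],
       [ 9.99998648e-01,  1.37873025e-03,  8.96222187e-04,
         7.03226415e-04],
       [ 4.35656130e-04,  3.03408910e-01, -9.52860348e-01,
        -1.42917412e-01],
       [ 0.00000000e+00,  0.00000000e+00,  0.00000000e+00,
         1.00000000e+00]])}
```

View pics/s0.png

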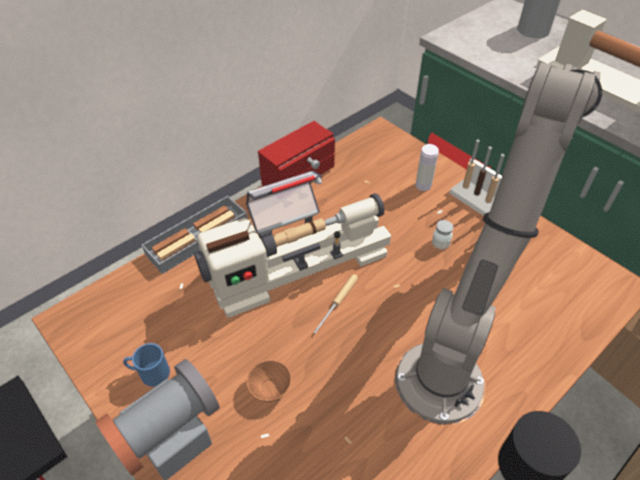

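View pics/t0.png

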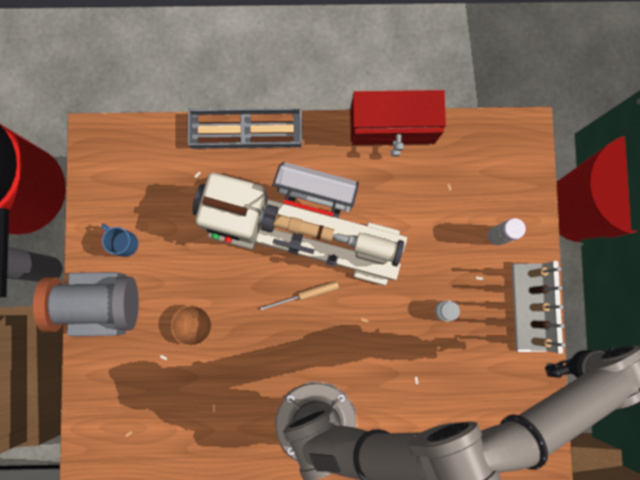

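The scene picture shows the lathe with its raised guard and red bar near (285,187). In the top picture the bar is near (310,208), the headstock near (230,205) and the tailstock near (380,248).

```bash
python3 - <<'E'
from h import *
s=cv2.imread('pics/s0.png')[160:310,185:400];t=cv2.imread('pics/t0.png')[150:290,185:415]
a=cv2.resize(s,(790,551));b=cv2.resize(t,(790,481))
cv2.imwrite('pics/s0c.png',a);cv2.imwrite('pics/t0c.png',b)
for n,f,box in(('scene','s0',(170,200,240,325)),('top','t0',(195,220,275,345))):
    im=cv2.imread(f'pics/{f}.png').astype(int);d=np.load(f'pics/{f}.npy')
    m=(im[...,2]>1.9*im[...,1])&(im[...,2]>1.9*im[...,0])&(im[...,2]>80)
    q=[(u,v,d[v,u],*w(n,u,v,d[v,u])) for v in range(box[0],box[1]) for u in range(box[2],box[3]) if m[v,u]]
    q=np.array(q);print(n,len(q));print(np.round(q[np.argsort(q[:,0])][::max(1,len(q)//14)],3))
E
```

```text
scene 612
[[ 2.600e+02  1.700e+02  1.972e+00  9.470e-01 -1.240e-01  7.200e-02]
 [ 2.640e+02  1.720e+02  1.955e+00  9.230e-01 -1.230e-01  7.900e-02]
 [ 2.670e+02  1.730e+02  1.945e+00  9.080e-01 -1.250e-01  8.300e-02]
 [ 2.700e+02  1.800e+02  1.949e+00  8.890e-01 -1.220e-01  6.500e-02]
 [ 2.730e+02  1.780e+02  1.924e+00  8.710e-01 -1.230e-01  8.600e-02]
 [ 2.750e+02  1.910e+02  1.516e+00  5.970e-01  6.800e-02  3.380e-01]
 [ 2.780e+02  1.750e+02  1.886e+00  8.420e-01 -1.250e-01  1.180e-01]
 [ 2.810e+02  1.750e+02  1.874e+00  8.270e-01 -1.270e-01  1.260e-01]
 [ 2.850e+02  1.870e+02  1.520e+00  5.860e-01  4.000e-02  3.430e-01]
 [ 2.880e+02  1.760e+02  1.910e+00  8.310e-01 -1.590e-01  1.000e-01]
 [ 2.920e+02  1.730e+02  1.910e+00  8.280e-01 -1.750e-01  1.070e-01]
 [ 2.970e+02  1.740e+02  1.932e+00  8.270e-01 -1.960e-01  9.000e-02]
 [ 3.020e+02  1.700e+02  1.947e+00  8.320e-01 -2.230e-01  8.900e-02]
 [ 3.090e+02  1.700e+02  1.975e+00  8.310e-01 -2.550e-01  7.100e-02]
 [ 3.210e+02  1.720e+02  2.033e+00  8.310e-01 -3.130e-01  2.700e-02]]
top 241
[[ 2.820e+02  2.010e+02  1.902e+00  6.640e-01 
[... 289 characters left out ...]
.370e-01]
 [ 3.000e+02  2.030e+02  1.906e+00  6.580e-01  3.700e-02 -2.000e-03]
 [ 3.030e+02  2.080e+02  1.553e+00  5.850e-01  2.600e-02  3.450e-01]
 [ 3.070e+02  2.050e+02  1.902e+00  6.510e-01  1.500e-02  1.000e-03]
 [ 3.110e+02  2.100e+02  1.557e+00  5.800e-01  6.000e-03  3.410e-01]
 [ 3.140e+02  2.100e+02  1.557e+00  5.800e-01 -2.000e-03  3.410e-01]
 [ 3.180e+02  2.090e+02  1.563e+00  5.830e-01 -1.200e-02  3.350e-01]
 [ 3.220e+02  2.130e+02  1.558e+00  5.730e-01 -2.100e-02  3.390e-01]
 [ 3.250e+02  2.140e+02  1.552e+00  5.690e-01 -2.900e-02  3.460e-01]
 [ 3.290e+02  2.130e+02  1.547e+00  5.700e-01 -3.800e-02  3.500e-01]
 [ 3.330e+02  2.120e+02  1.570e+00  5.760e-01 -4.900e-02  3.280e-01]]
```

View pics/s0c.png

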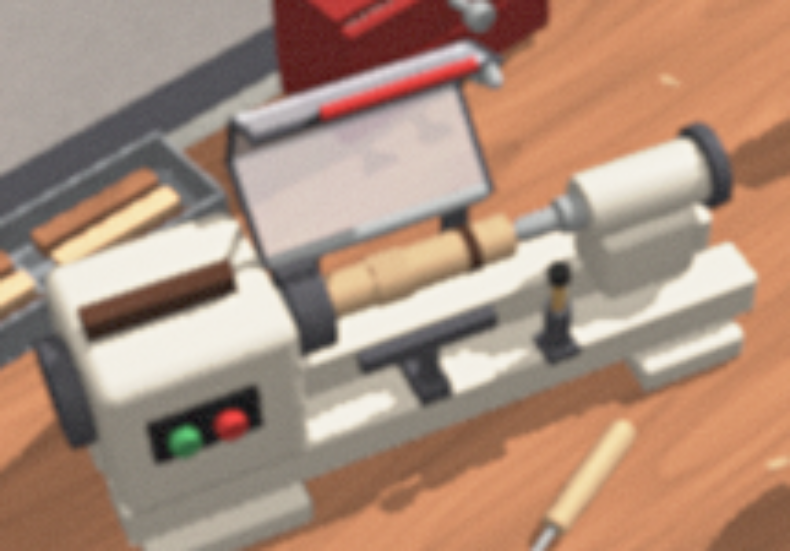

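View pics/t0c.png

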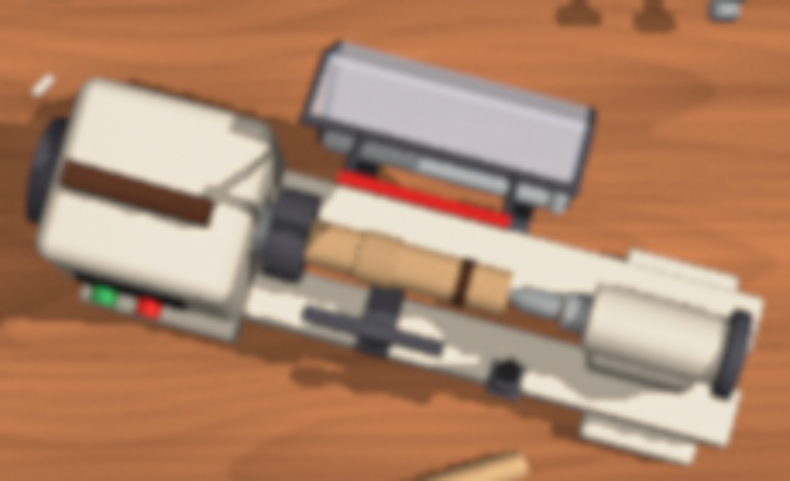

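The scene crop shows the bar at its true raised position, with the stop post right of the tool rest. In the top crop the bar ends are at (338,176) and (510,219), the tool rest ends at (303,315) and (441,350), and the post top at (507,372).

```bash
cat >> h.py <<'E'
def hit(n,u,v,z):
    c=np.array(r.camera_info(n)['cam_to_world'])[:3,3]; p=w(n,u,v,1.); return c+(p-c)*(z-c[2])/(p[2]-c[2])
E
python3 - <<'E'
from h import *
from scipy.optimize import least_squares
T=lambda x,y:(185+x/3.435,150+y/3.435); S=lambda x,y:(185+x/3.674,160+y/3.674)
# observed pixels and lathe-frame points; bar ends depend on opening
obs=[('top',T(341,178),'b',60),('top',T(508,219),'b',-60),('scene',S(325,110),'b',60),('scene',S(477,68),'b',-60),
('top',T(303,315),(-45,80,151)),('top',T(441,350),(-45,-40,151)),('scene',S(362,355),(-45,80,151)),('scene',S(493,316),(-45,-40,151))]
def proj(n,P):
    c=r.camera_info(n);f=240/np.tan(np.radians(c['vertical_fov'])/2);p=np.linalg.inv(c['cam_to_world'])@[*P,1]
    return np.array([c['cx']+f*p[0]/-p[2],c['cy']-f*p[1]/-p[2]])
def L(p,q):
    x,y,a=p[:3];c,s=np.cos(a),np.sin(a);q=np.array(q)/1e3;return np.array([x+c*q[0]-s*q[1],y+s*q[0]+c*q[1],q[2]])
def bar(p,y,t=None):
    t=p[3] if t is None else t;return L(p,(100-215*np.cos(t)+50*np.sin(t),y,125+215*np.sin(t)+50*np.cos(t)))
def res(p):
    return np.concatenate([proj(o[0],bar(p,o[3]) if o[2]=='b' else L(p,o[2]))-o[1] for o in obs])
k=least_squares(res,[.55,0,-.24,1.05],loss='soft_l1');p=k.x
print(p,np.round(k.fun.reshape(-1,2),1))
np.save('pose.npy',p)
for t in [p[3],.9,.7,.5,.3,.1,0,-.09]:print(round(t,2),np.round(bar(p,0,t),4),np.round(bar(p,0,t)-[0,0,.019],4))
E
```

```text
[ 0.54540725  0.02297964 -0.28636444  1.07351021] [[ 1.4  0.1]
 [-0.9  0.9]
 [ 0.   0.2]
 [-1.9 -1.1]
 [-0.4 -0.5]
 [ 0.9  0.8]
 [-0.9  1. ]
 [ 0.7 -1.9]]
1.07 [0.5851 0.0113 0.3378] [0.5851 0.0113 0.3188]
0.9 [0.5507 0.0214 0.3245] [0.5507 0.0214 0.3055]
0.7 [0.5145 0.0321 0.3017] [0.5145 0.0321 0.2827]
0.5 [0.4833 0.0413 0.272 ] [0.4833 0.0413 0.253 ]
0.3 [0.4585 0.0486 0.2363] [0.4585 0.0486 0.2173]
0.1 [0.4409 0.0537 0.1962] [0.4409 0.0537 0.1772]
0 [0.4351 0.0555 0.175 ] [0.4351 0.0555 0.156 ]
-0.09 [0.4316 0.0565 0.1555] [0.4316 0.0565 0.1365]
```

Request:
servo_tool --pt "0 0 0 0 0 38 0.4" --pt "0 0 0 0 0 76 0.4" --pt "0 0 6 10 15 110 0.4" --pt "0 0 12 25 35 140 0.4" --pt "0 0 18 40 60 165 0.4" --force 20

```text
clock: 0.52
tcp_pos: [0.2279, -0.5886, 0.3982]
orientation: [3.0, 0.927, -0.001]
contact_force: [1.0, 0.4, -0.2]
grip_width: 0.0511
gripper_force: 0.0
```

Request:
servo_tool --pt "0 0 5 20 34 5 0.4" --pt "0 0 10 40 68 10 0.4" --pt "0 0 15 60 102 15 0.4" --pt "0 0 20 80 136 20 0.4" --pt "0 0 25 100 170 25 0.4"

```text
clock: 0.93
tcp_pos: [0.3288, -0.4162, 0.4213]
orientation: [-2.728, -1.557, 0.001]
contact_force: [0.4, -0.1, -0.4]
grip_width: 0.0512
gripper_force: 0.0
```

Request:
servo_tool --pt "0 0 3 20 35 0 0.4" --pt "0 0 6 40 70 0 0.4" --pt "0 0 9 60 105 0 0.4" --pt "0 0 12 80 140 0 0.4" --pt "0 0 15 100 175 0 0.4"

```text
clock: 1.35
tcp_pos: [0.4286, -0.2413, 0.4212]
orientation: [-2.503, -1.898, 0.001]
contact_force: [0.6, -0.8, -0.0]
grip_width: 0.0511
gripper_force: 0.0
```

Request:
servo_tool --pt "0 0 0 1 40 0 0.4" --pt "0 0 0 2 80 0 0.4" --pt "0 0 0 3 120 0 0.4" --pt "0 0 0 4 160 0 0.4" --pt "0 0 0 5 200 0 0.4"

```text
clock: 1.77
tcp_pos: [0.4327, -0.0413, 0.4211]
orientation: [2.506, 1.895, -0.001]
contact_force: [1.1, -0.6, 0.5]
grip_width: 0.0513
gripper_force: 0.0
```

Request:
servo_tool --pt "0 0 0 0 35 -20 0.4" --pt "0 0 0 0 65 -45 0.4" --pt "0 0 0 0 95 -70 0.4" --pt "0 0 0 0 97 -110 0.4" --pt "0 0 0 0 97 -150 0.4"

```text
clock: 2.18
tcp_pos: [0.4335, 0.0563, 0.2708]
orientation: [2.5, 1.9, 0.004]
contact_force: [-0.0, -1.2, -1.4]
grip_width: 0.0512
gripper_force: 0.0
```

Request:
servo_tool --pt "0 0 0 0 0 -40 0.4" --pt "0 0 0 0 0 -80 0.4" --pt "0 0 0 0 0 -115 0.4" --pt "0 0 0 0 0 -125 0.4" --pt "0 0 0 0 0 -125 0.4"

```text
clock: 2.6
tcp_pos: [0.4312, 0.0535, 0.1442]
orientation: [-2.502, -1.894, 0.008]
contact_force: [-0.4, 0.4, 0.5]
grip_width: 0.0513
gripper_force: 0.0
```

```bash
python3 -c "
from h import *
o=r.get_obs();print(o['joints'],o['tcp_pos'],o['orientation'])"
```

```text
[ 0.36119712  0.27883258 -0.70954393  2.14978459  0.24997676  0.79949889
 -0.78117611] [0.43124093 0.05349387 0.14415109] [-2.50211474 -1.89368636  0.00750839]
```

The closed pose is reachable with the tool pointing down, so I'm going up to hover over the bar.

Request:
servo_tool --pt "0 0 0 0 0 40 0.4" --pt "0 0 0 0 0 80 0.4" --pt "0 0 0 0 0 120 0.4" --pt "0 0 0 0 0 160 0.4" --pt "0 0 0 0 0 200 0.4"

```text
clock: 3.02
tcp_pos: [0.4333, 0.0547, 0.3512]
orientation: [2.502, 1.895, 0.005]
contact_force: [1.4, 0.2, -0.6]
grip_width: 0.0509
gripper_force: 0.0
```

Request:
servo_tool --pt "0 0 0 0 0 40 0.4" --pt "0 0 0 0 0 80 0.4" --pt "0 0 0 30 -10 90 0.4" --pt "0 0 0 65 -20 90 0.4" --pt "0 0 0 100 -30 90 0.4"

```text
clock: 3.43
tcp_pos: [0.5348, 0.0239, 0.4417]
orientation: [2.501, 1.892, 0.009]
contact_force: [0.8, -0.7, 0.2]
grip_width: 0.0508
gripper_force: 0.0
```

Request:
servo_tool --pt "0 0 0 30 -7 0 0.4" --pt "0 0 0 52 -14 0 0.4" --pt "0 0 0 52 -14 0 0.4" --pt "0 0 0 52 -14 0 0.4"

```text
clock: 3.77
tcp_pos: [0.5857, 0.0099, 0.4381]
orientation: [-2.505, -1.895, -0.003]
contact_force: [-0.1, -0.2, 0.8]
grip_width: 0.0513
gripper_force: 0.0
```

```bash
python3 - <<'E'
from h import *
from scipy.spatial.transform import Rotation as R
o=r.get_obs();im,d=save('wrist','w1')
c=r.camera_info('wrist');T=np.eye(4);T[:3,:3]=R.from_rotvec(o['orientation']).as_matrix();T[:3,3]=o['tcp_pos'];M=T@c['T_tool_cam']
f=240/np.tan(np.radians(c['vertical_fov'])/2)
print(o['tcp_pos'],o['orientation'])
i=im.astype(int);m=(i[...,2]>1.9*i[...,1])&(i[...,2]>1.9*i[...,0])&(i[...,2]>80)&(d>0)
v,u=np.nonzero(m);dx,dy=(u-c['cx']),(v-c['cy']);rr=np.hypot(dx,dy)+1e-9;t=np.tan(rr/f)*d[v,u]
P=(M@np.stack([dx/rr*t,-dy/rr*t,-d[v,u],np.ones(len(u))]))[:3].T
k=(P[:,2]>.29)&(P[:,2]<.38);P=P[k];u=u[k];v=v[k]
print(len(P),P.mean(0),P.min(0),P.max(0),u.min(),u.max(),v.min(),v.max())
a=np.polyfit(P[:,1],P[:,0],1);print(a,np.arctan(-a[0]))
y=(P[:,1].min()+P[:,1].max())/2;print('mid',np.polyval(a,y),y,np.percentile(P[:,2],[5,50,95]))
E
```

```text
[0.58572635 0.00985247 0.43809666] [-2.50537744 -1.89458659 -0.00332853]
2820 [0.58633557 0.01803301 0.34220576] [ 0.56320608 -0.04837816  0.33202013] [0.60797823 0.07514187 0.34512791] 310 327 144 323
[0.28709831 0.58115832] -0.2795787570364418
mid 0.5850002311587641 0.0133818577711129 [0.33977571 0.34243404 0.34390632]
```

View pics/w1.png

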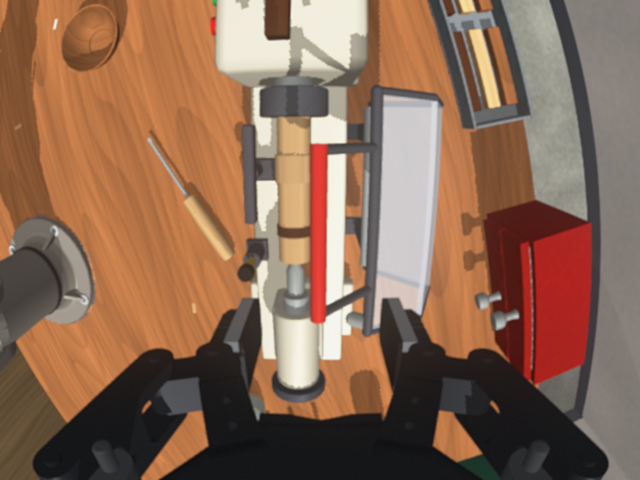

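The wrist picture shows the bar as a vertical red strip (u≈318, v 145–322), centred between the fingers. The bar middle comes out at (0.585, 0.013, 0.338), which matches the earlier fit, so I'm descending.

Request:
servo_tool --pt "0 0 0 0 1 -40 0.4" --pt "0 0 0 -1 2 -75 0.4" --pt "0 0 0 -1 3 -100 0.4" --pt "0 0 0 -1 3 -118 0.4" --pt "0 0 0 -1 3 -118 0.4"

```text
clock: 4.23
tcp_pos: [0.5813, 0.0129, 0.3162]
orientation: [-2.503, -1.895, 0.007]
contact_force: [-1.0, -0.5, 0.2]
grip_width: 0.0512
gripper_force: 0.0
```

Request:
servo_tool --pt "0 0 0 0 0 0 0.55" --pt "0 0 0 0 0 0 0.65" --pt "0 0 0 0 0 0 0.75" --pt "0 0 0 0 0 0 0.8" --pt "0 0 0 0 0 0 0.8"

```text
clock: 4.65
tcp_pos: [0.5848, 0.0129, 0.3195]
orientation: [2.505, 1.894, 0.002]
contact_force: [0.1, -0.1, 0.4]
grip_width: 0.0171
gripper_force: 0.0
```

Request:
servo_tool --pt "0 0 0 0 0 0 0.83" --pt "0 0 0 0 0 0 0.86" --pt "0 0 0 0 0 0 0.9" --pt "0 0 0 0 0 0 1" --pt "0 0 0 0 0 0 1" --force 20

```text
clock: 5.07
tcp_pos: [0.5846, 0.0128, 0.3187]
orientation: [2.505, 1.895, 0.001]
contact_force: [0.1, 0.2, 2.9]
grip_width: 0.0112
gripper_force: 19.6
```

```bash
python3 - <<'E'
from h import *
from scipy.spatial.transform import Rotation
o=r.get_obs();p=np.array(o['tcp_pos']);print(p,o['contact_force'],o['grip_width'])
th=np.load('pose.npy')[3];a=-.282;t0=th;B=lambda t:np.array([np.cos(a)*(-215*np.cos(t)+50*np.sin(t)),np.sin(a)*(-215*np.cos(t)+50*np.sin(t)),215*np.sin(t)+50*np.cos(t)])
# consistent with measured bar height: refine th
t=t0
for t in np.arange(t0,-.12,-.06):print(round(t,3),np.round(B(t)-B(t0),1))
E
```

```text
[0.58460358 0.01283116 0.31869619] [0.13861302 0.19362334 2.94671838] 0.011181755001584642
1.074 [0. 0. 0.]
1.014 [-12.2   3.5  -3.9]
0.954 [-24.1   7.   -8.5]
0.894 [-35.7  10.3 -13.9]
0.834 [-47.   13.6 -20. ]
0.774 [-57.9  16.8 -26.8]
0.714 [-68.4  19.8 -34.3]
0.654 [-78.5  22.7 -42.4]
0.594 [-88.   25.5 -51.1]
0.534 [-97.1  28.1 -60.4]
0.474 [-105.6   30.6  -70.3]
0.414 [-113.5   32.9  -80.6]
0.354 [-120.8   35.   -91.5]
0.294 [-127.5   36.9 -102.7]
0.234 [-133.5   38.7 -114.4]
0.174 [-138.8   40.2 -126.4]
0.114 [-143.4   41.6 -138.8]
0.054 [-147.3   42.7 -151.4]
-0.006 [-150.5   43.6 -164.2]
-0.066 [-152.9   44.3 -177.2]
```

Request:
servo_tool --pt "0 0 0 -2 0.5 -0.5 1" --pt "0 0 0 -4 1.2 -1.2 1" --pt "0 0 0 -7 2 -2.2 1" --pt "0 0 0 -10 2.9 -3.2 1" --pt "0 0 0 -12.2 3.5 -3.9 1"

```text
clock: 5.48
tcp_pos: [0.5717, 0.0165, 0.3141]
orientation: [2.505, 1.895, 0.0]
contact_force: [1.1, 0.2, 1.1]
grip_width: 0.0113
gripper_force: 19.8
```

Request:
servo_tool --pt "0 0 0 -3 0.9 -1.1 1" --pt "0 0 0 -6 1.8 -2.3 1" --pt "0 0 0 -9 2.6 -3.5 1" --pt "0 0 0 -12 3.5 -4.7 1" --pt "0 0 0 -12 3.5 -4.7 1"

```text
clock: 5.9
tcp_pos: [0.5592, 0.0201, 0.3092]
orientation: [-2.505, -1.895, 0.002]
contact_force: [0.0, 1.6, -0.4]
grip_width: 0.0109
gripper_force: 19.6
```

Request:
servo_tool --pt "0 0 0 -4.6 1.3 -2.1 1" --pt "0 0 0 -9.3 2.7 -4.3 1" --pt "0 0 0 -13.9 4 -6.6 1" --pt "0 0 0 -18.4 5.3 -9 1" --pt "0 0 0 -22.9 6.6 -11.5 1"

```text
clock: 6.32
tcp_pos: [0.5367, 0.0266, 0.2979]
orientation: [-2.505, -1.895, -0.0]
contact_force: [2.5, 0.5, -1.4]
grip_width: 0.011
gripper_force: 19.7
```

Request:
servo_tool --pt "0 0 0 -4.4 1.3 -2.6 1" --pt "0 0 0 -8.7 2.5 -5.3 1" --pt "0 0 0 -13 3.8 -8.2 1" --pt "0 0 0 -17.2 5 -11.2 1" --pt "0 0 0 -21.4 6.2 -14.3 1"

```text
clock: 6.73
tcp_pos: [0.5155, 0.0327, 0.2836]
orientation: [2.506, 1.895, 0.0]
contact_force: [3.2, 0.8, -2.4]
grip_width: 0.0113
gripper_force: 19.5
```

Request:
servo_tool --pt "0 0 0 -4 1.2 -3.2 1" --pt "0 0 0 -8.1 2.3 -6.4 1" --pt "0 0 0 -12 3.5 -9.8 1" --pt "0 0 0 -15.9 4.6 -13.3 1" --pt "0 0 0 -19.6 5.7 -16.8 1"

```text
clock: 7.15
tcp_pos: [0.496, 0.0383, 0.2667]
orientation: [2.506, 1.895, 0.0]
contact_force: [4.4, 0.4, -2.8]
grip_width: 0.0111
gripper_force: 19.5
```

Request:
servo_tool --pt "0 0 0 -3.6 1 -3.7 1" --pt "0 0 0 -7.2 2.1 -7.4 1" --pt "0 0 0 -10.8 3.1 -11.2 1" --pt "0 0 0 -14.2 4.1 -15.2 1" --pt "0 0 0 -17.6 5.1 -19.2 1"

```text
clock: 7.57
tcp_pos: [0.4786, 0.0434, 0.2476]
orientation: [2.505, 1.895, 0.001]
contact_force: [5.2, 0.2, -3.1]
grip_width: 0.0112
gripper_force: 19.4
```

Request:
servo_tool --pt "0 0 0 -2.8 0.8 -4.1 1" --pt "0 0 0 -5.6 1.7 -8.3 1" --pt "0 0 0 -8.5 2.6 -12.5 1" --pt "0 0 0 -11.3 3.4 -16.8 1" --pt "0 0 0 -14.2 4.2 -21.2 1"

```text
clock: 7.98
tcp_pos: [0.4639, 0.0477, 0.2262]
orientation: [-2.505, -1.895, 0.001]
contact_force: [0.5, 0.5, -0.4]
grip_width: 0.0112
gripper_force: 19.5
```

Request:
servo_tool --pt "0 0 0 -2.6 0.7 -4.5 1" --pt "0 0 0 -5.1 1.5 -9.1 1" --pt "0 0 0 -7.5 2.2 -13.7 1" --pt "0 0 0 -9.9 2.9 -18.3 1" --pt "0 0 0 -12 3.6 -22.9 1"

```text
clock: 8.4
tcp_pos: [0.4521, 0.0511, 0.2033]
orientation: [2.506, 1.895, -0.001]
contact_force: [-0.5, -0.6, -0.3]
grip_width: 0.0111
gripper_force: 19.7
```

Request:
servo_tool --pt "0 0 0 -1.1 0.3 -2.4 1" --pt "0 0 0 -2.2 0.6 -4.8 1" --pt "0 0 0 -3.2 0.9 -7.2 1" --pt "0 0 0 -4.2 1.2 -9.6 1" --pt "0 0 0 -5.2 1.5 -12 1"

```text
clock: 8.82
tcp_pos: [0.4472, 0.0525, 0.1916]
orientation: [2.506, 1.895, -0.0]
contact_force: [0.3, -2.3, -1.1]
grip_width: 0.0111
gripper_force: 19.7
```

```bash
python3 - <<'E'
from h import *
o=r.get_obs();print(o['tcp_pos'],o['contact_force'],o['moment'])
im,_=save('scene','s2');cv2.imwrite('pics/s2c.png',cv2.resize(im[160:310,185:400],(790,551),interpolation=2))
E
```

```text
[0.44719348 0.05252469 0.19158898] [ 0.25902337 -2.3325694  -1.14947742] [-0.31336602 -0.20218494 -0.06422338]
```

View pics/s2c.png

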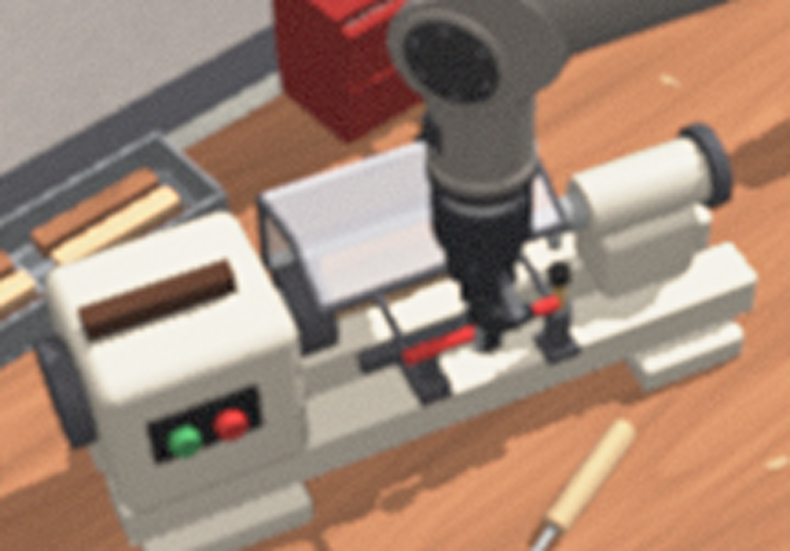

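The picture shows the guard nearly down, with the bar held in the fingers and the foot just above the post at (558,270). Next I feel for the buffer in small steps.

Request:
servo_tool --pt "0 0 0 -0.7 0.2 -2 1" --pt "0 0 0 -1.5 0.4 -4 1" --pt "0 0 0 -2.2 0.6 -6 1" --pt "0 0 0 -2.9 0.8 -8 1" --pt "0 0 0 -2.9 0.8 -8 1"

```text
clock: 9.28
tcp_pos: [0.4442, 0.0534, 0.1834]
orientation: [-2.506, -1.895, 0.0]
contact_force: [0.9, -1.2, -3.3]
grip_width: 0.0111
gripper_force: 19.6
```

Request:
servo_tool --pt "0 0 0 -0.2 0 -0.5 1" --pt "0 0 0 -0.4 0.1 -1 1" --pt "0 0 0 -0.5 0.1 -1.5 1" --pt "0 0 0 -0.7 0.2 -2 1" --pt "0 0 0 -0.7 0.2 -2 1"

```text
clock: 9.7
tcp_pos: [0.4437, 0.0536, 0.1818]
orientation: [2.506, 1.895, 0.0]
contact_force: [1.7, -2.8, -1.6]
grip_width: 0.0114
gripper_force: 19.6
```

Request:
servo_tool --pt "0 0 0 -0.2 0 -0.5 1" --pt "0 0 0 -0.4 0.1 -1 1" --pt "0 0 0 -0.5 0.1 -1.5 1" --pt "0 0 0 -0.7 0.2 -2 1" --pt "0 0 0 -0.7 0.2 -2 1"

```text
clock: 10.12
tcp_pos: [0.443, 0.0538, 0.1797]
orientation: [2.506, 1.895, -0.0]
contact_force: [0.7, -2.6, -1.4]
grip_width: 0.0111
gripper_force: 19.6
```

Request:
servo_tool --pt "0 0 0 -0.2 0 -0.5 1" --pt "0 0 0 -0.3 0.1 -1 1" --pt "0 0 0 -0.5 0.1 -1.5 1" --pt "0 0 0 -0.6 0.2 -2 1" --pt "0 0 0 -0.6 0.2 -2 1"

```text
clock: 10.53
tcp_pos: [0.4423, 0.054, 0.1777]
orientation: [2.506, 1.895, -0.0]
contact_force: [2.0, -2.9, -1.8]
grip_width: 0.0113
gripper_force: 19.6
```

Request:
servo_tool --pt "0 0 0 -0.2 0 -0.5 1" --pt "0 0 0 -0.3 0.1 -1 1" --pt "0 0 0 -0.5 0.1 -1.5 1" --pt "0 0 0 -0.6 0.2 -2 1" --pt "0 0 0 -0.6 0.2 -2 1"

```text
clock: 10.95
tcp_pos: [0.4417, 0.0542, 0.1757]
orientation: [2.506, 1.895, -0.0]
contact_force: [2.1, -2.7, -2.3]
grip_width: 0.0111
gripper_force: 19.6
```

Request:
servo_tool --pt "0 0 0 -0.2 0 -0.5 1" --pt "0 0 0 -0.3 0.1 -1 1" --pt "0 0 0 -0.4 0.1 -1.5 1" --pt "0 0 0 -0.5 0.1 -2 1" --pt "0 0 0 -0.5 0.1 -2 1"

```text
clock: 11.37
tcp_pos: [0.4412, 0.0544, 0.1737]
orientation: [-2.506, -1.895, 0.0]
contact_force: [1.2, -2.9, -1.0]
grip_width: 0.011
gripper_force: 19.6
```

Request:
servo_tool --pt "0 0 0 -0.2 0 -0.5 1" --pt "0 0 0 -0.3 0.1 -1 1" --pt "0 0 0 -0.4 0.1 -1.5 1" --pt "0 0 0 -0.5 0.1 -2 1" --pt "0 0 0 -0.5 0.1 -2 1"

```text
clock: 11.78
tcp_pos: [0.4406, 0.0545, 0.1718]
orientation: [2.506, 1.895, -0.0]
contact_force: [-1.0, -2.8, 1.2]
grip_width: 0.0109
gripper_force: 19.9
```

Request:
servo_tool --pt "0 0 0 0 0 0 1" --pt "0 0 0 0 0 0 1"

```text
clock: 11.95
tcp_pos: [0.4407, 0.0545, 0.1718]
orientation: [-2.506, -1.895, 0.0]
contact_force: [-0.2, -4.2, 2.8]
grip_width: 0.0111
gripper_force: 20.0
```

```bash
python3 - <<'E'
from h import *
a=[]
for i in range(8):
    r.grab_frame('wrist');a.append(r.get_obs()['contact_force'])
print(np.mean(a,0),np.std(a,0),r.get_obs()['moment'],r.get_obs()['tcp_pos'])
E
```

```text
[-1.06241295 -3.66177168  3.16958077] [0.53483676 0.61850265 0.69918151] [-0.83116329  0.14790368 -0.05707005] [0.44069913 0.05454829 0.17180427]
```

The force on the bar jumped about 5 N, so the guard is bearing on the buffer. I'll ease back about 1 mm, then release gently.

Request:
servo_tool --pt "0 0 0 0.1 0 0.3 1" --pt "0 0 0 0.1 0 0.6 1" --pt "0 0 0 0.2 0 0.9 1" --pt "0 0 0 0.2 0 1.1 1" --pt "0 0 0 0.2 0 1.1 1"

```text
clock: 12.77
tcp_pos: [0.4409, 0.0545, 0.1728]
orientation: [-2.506, -1.895, 0.0]
contact_force: [0.1, -4.1, -1.7]
grip_width: 0.0111
gripper_force: 19.7
```

```bash
python3 - <<'E'
from h import *
a=[]
for i in range(8):
    r.grab_frame('wrist');a.append(r.get_obs()['contact_force'])
print(np.mean(a,0),r.get_obs()['moment'],r.get_obs()['tcp_pos'])
E
```

```text
[ 0.13887928 -3.23305172 -1.19232197] [-0.73943967 -0.16492485 -0.02260823] [0.44095796 0.05446991 0.17288376]
```

Request:
servo_tool --pt "0 0 0 -0.1 0 -0.2 1" --pt "0 0 0 -0.1 0 -0.4 1" --pt "0 0 0 -0.1 0 -0.6 1" --pt "0 0 0 -0.1 0 -0.6 1"

```text
clock: 13.5
tcp_pos: [0.4408, 0.0545, 0.1724]
orientation: [2.506, 1.895, -0.0]
contact_force: [-0.2, -4.1, 1.6]
grip_width: 0.0112
gripper_force: 19.9
```

```bash
python3 - <<'E'
from h import *
a=[]
for i in range(8):
    r.grab_frame('wrist');a.append(r.get_obs()['contact_force'])
print(np.mean(a,0),r.get_obs()['moment'],r.get_obs()['tcp_pos'])
E
```

```text
[-1.20279765 -3.91048412  1.95511332] [-0.75899392  0.09732134 -0.05461827] [0.44081096 0.0544989  0.17231526]
```

Request:
servo_tool --pt "0 0 0 0 0 0 0.86" --pt "0 0 0 0 0 0 0.84" --pt "0 0 0 0 0 0 0.8" --pt "0 0 0 0 0 0 0.75" --pt "0 0 0 0 0 0 0.7"

```text
clock: 14.32
tcp_pos: [0.4409, 0.0549, 0.1723]
orientation: [-2.505, -1.896, -0.001]
contact_force: [0.4, 0.0, 0.7]
grip_width: 0.0256
gripper_force: 0.0
```

Request:
servo_tool --pt "0 0 0 0 0 0 0.6" --pt "0 0 0 0 0 0 0.6" --pt "0 0 0 0 0 0 0.6"

```text
clock: 14.57
tcp_pos: [0.4409, 0.0546, 0.1723]
orientation: [-2.506, -1.895, -0.0]
contact_force: [-0.1, 0.8, 0.4]
grip_width: 0.0343
gripper_force: 0.0
```

Request:
servo_tool --pt "0 0 0 0 0 4 0.6" --pt "0 0 0 0 0 10 0.6" --pt "0 0 0 0 0 18 0.6" --pt "0 0 0 0 0 28 0.6" --pt "0 0 0 0 0 40 0.6"

```text
clock: 14.98
tcp_pos: [0.4408, 0.0545, 0.2133]
orientation: [-2.506, -1.895, -0.0]
contact_force: [-0.4, 1.3, 0.2]
grip_width: 0.0343
gripper_force: 0.0
```

Request:
servo_tool --pt "0 0 0 0 0 15 0.6" --pt "0 0 0 0 0 35 0.6" --pt "0 0 0 0 0 60 0.6" --pt "0 0 0 0 0 80 0.6" --pt "0 0 0 0 0 80 0.6"

```text
clock: 15.4
tcp_pos: [0.4432, 0.0554, 0.2972]
orientation: [2.502, 1.892, 0.01]
contact_force: [0.3, 1.2, 0.3]
grip_width: 0.0339
gripper_force: 0.0
```

```bash
python3 - <<'E'
from h import *
o=r.get_obs();print(o['tcp_pos'],o['contact_force'],o['clock'])
im,_=save('scene','s3');cv2.imwrite('pics/s3c.png',cv2.resize(im[160:310,185:400],(790,551),interpolation=2))
E
```

```text
[0.44318129 0.05539105 0.29720847] [0.2951635  1.19445143 0.25068666] 15.4
```

View pics/s3c.png

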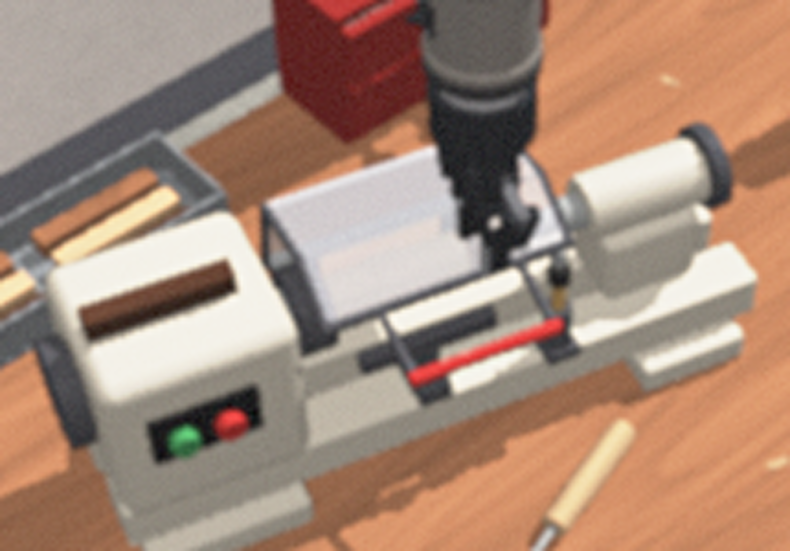

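The guard is down with its foot on the buffer at (560,268), the bar is free at (490,350), and the gripper is clear above.

```bash
python3 -c "
from bench import r
print(r.hand_in())"
```

```text
the job is handed in; nothing more can be done
None
```

The chip guard is closed: I lowered it slowly, held it until it rested on the buffer, then let go and lifted the gripper clear. The job is handed in at about 15 s of the 48 s allowed; no verdict was shown.

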